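# Release the dent-ball dish and present it a quarter turn round

## Task

Press the red button on the stand all the way down with the fingers and keep it pressed for a moment, which swings the steel stop off the brass dish's tongue. Then grip the dish by its two flat sides, lift it straight up about 10 cm and only then turn it a quarter turn, either way, keeping it level with the loose steel ball in the middle. Finish while still holding the dish up there above its pedestal, quarter-turned, level and still; leave the key, the spring hook and the parts cup alone.

Things in the scene. Friction and masses are not known exactly. Their poses are not given: they have to be found in the camera images.
- stand: Fixed stand: aluminium base plate (x -45 to 150 mm, 90 mm wide, 10 mm thick) with a steel pedestal (36 mm diameter), a stop post and the red button in a line. Origin: on the bench (z = 0) below the pedestal's axis. +x points from the pedestal to the post (axis at x = 64 mm) and on to the button (axis at x = 115 mm); z up. Its highest part is the stop on the post, 79 mm above the bench.
- pedestal_top (a point): Centre of the pedestal's flat top, 50 mm above the bench, on which the dish stands; axes as the stand's.
- release_button: Red round push button, 30 mm diameter, in a black housing (40 mm diameter, top 43 mm above the bench). Origin on its axis, 16 mm below its flat top; z up. The top is 56 mm above the bench when up. It moves 7 mm straight down to a firm stop, resisted by about 3 N, stays down when let go, and drives the stop by a hidden linkage.
- button_top (a point): Centre of the button's flat top, the point to press.
- stop (a joint): Swing of the steel stop finger (30 mm long, 8 x 8 mm, level) about the post's upright axis: 0 = over the dish's tongue, 2 mm above it, so that the dish cannot be lifted; 1.4 rad = swung right aside (towards the stand's +y). Reads 200 rad per m of button travel, 1.4 = button fully down.
- stop_tip (a point): End of the stop finger, 71 mm above the bench, 29 mm from the post's axis.
- dish: Loose round brass dish, 57 mm diameter, 16 mm high, 0.12 kg, overhanging the pedestal by 10 mm. Origin: centre of its underside; z up. Flat upright grip faces (26 mm long, 16 mm high) at y = +30 and -30 mm, free down to the base plate. A tongue 14 mm wide (z 10 to 14 mm) runs along +x to x = 46 mm, at first towards the post. Inside, an 8 degree cone falls to the centre; rim inner radius 26 mm.
- ball_center (a point): Centre of the loose steel ball, 18 mm diameter, 24 g, resting in the middle of the dish, 15 mm above the dish's underside. Its axes mean nothing.
- low_c_key: Bystander: lacquered brass key lying on the bench, 42 mm cup with an arm and a cross tube, about 105 mm long. Origin under the cup's centre, arm to -x.
- spring_hook: Bystander: titanium spring hook, thin rod tool 150 mm long lying along its x, 10 to 13 mm thick handle.
- parts_cup: Bystander: glossy grey cup, 64 mm diameter, 50 mm high, upright, origin under its centre.
Things that resemble listed ones, but are neither listed nor needed, are in the scene too. Several things have the shape of the stand; the one meant has the colours described above. What is shaped like the dish but white is not meant.

How it is judged:
By the outcome, as a careful person would: the job done as asked, in the order asked, and still so for the second after the job is handed in, while the arm keeps its last pose, push and grip.
It also fails if it takes over 58 s, if anything falls off the work surface, if the arm or the gripper's body presses on something with over 40 N, if the wrist force passes 120 N, or if a joint passes its speed limit or range.

## Robot

A 6-joint arm with a two-finger parallel gripper is mounted at the origin on the work surface. World frame = base frame: x ahead of the robot, y to its left, z up, the work surface at z = 0. Lengths are in mm, angles in rad, forces in N, time in s.
With the tool pointing down it reaches from about 350 to 975 mm from the base axis. Payload 17.4 kg.
Tool frame: the origin (TCP) lies between the finger pads; the fingertips stand manip.finger_overhang ahead of it and the grasp point (between the pads) lies 6 mm ahead of it (manip.finger_overhang is the distance from the TCP to the fingertips, in mm); y points along the fingers, z is the direction in which the jaws open and shut, and the axes are right-handed (so a half turn about y gives the same grasp; the last joint's range is limited). The gripper opens to 85 mm and grips with 20 to 120 N. Pads are 22 mm wide; open, the fingers measure 114 mm over their backs; the gripper's body (76 mm by 85 mm) begins 54 mm behind the grasp point. The pads swing forward as they close: fully open they stand 13 mm farther back than shut.
Start: joints at [1.289, 0.116, 1.442, -0, 1.584, -0.038], TCP at [162.947, 655.043, 256.303] pointing down, gripper open.
Joint ranges: [-2.83, 2.83], [-0.83, 2.19], [0.07, 2.5], [-1.14, 4.28], [0.01, 3], [-2.97, 2.97]. Speed limits (rad/s): [1.89, 1.89, 2.22, 3.14, 3.14, 3.14].

## Interface

Orientations are given as a unit quaternion [w, x, y, z].
In Python, from station import manip, grab_frame, finder gives the robot as it stands.
- The arm moves only by the tool move_arm, never from a script. Its argument "increments" is a list of rows, each a list of 7 numbers: the shift along the tool's x, y, z in units of 50 mm (1.0 is 50 mm), then the turn, a rotation vector about the tool's x, y, z in units of 5 degrees (1.0 is 5 degrees), then the finger opening in mm, from 0 to 85.4. A call has 1 to 8 rows; each row shifts and turns the commanded pose from where the row before left it, along the tool's axes as they then stand; what a row does not reach is not made up. A row lasts 1/8 s, in which the tool goes at most 62.5 mm and 10.7 degrees, less where a joint would pass 70% of its speed; a pose out of reach is approached as far as the arm can. A call is refused whole if a number of a shift passes 1 or a number of a turn 1, either way. A call with a gripper value outside its range is refused whole. The fingers move at their own pace and stop on an object; the grip force is fixed at half the most. Time passes only in rows, so rows that do not move let the fingers close. It gives the time, the measured TCP pose, the force and the opening at its end, in the units of the state.
- manip.state(): the state, without advancing time (a new reading comes with each control period).
- grab_frame(name): name is "scene" or "top"; returns a dict with "img" (480x640x3 uint8, red, green, blue), "depth" (480x640 float32, mm along the optical axis (not along the pixel's ray), 0 where there is no reading), "camera_matrix" (3x3 intrinsics, pixels), "dist_coeffs" ([k1, k2, p1, p2, k3] as OpenCV has them; the pictures are not rectified), "view" (4x4, takes a point from world to camera coordinates). Camera axes: x right, y up, looking along -z (the intrinsics and any distortion apply to the point x, -y, -z); pixel columns grow to the right and rows downward; lengths in mm; the calibration is good to about 2 mm. A picture is of the moment at which its call begins.
- manip.finish_job(): hands the job in, once; it reports no verdict.
Trained networks look in a picture, given as the dict that the camera call returned (one of the last four; its "shot" number tells which), for a name from the list of things; names that differ only in an ending like _2 or _b are one class to them, and where a whole thing is asked for, a point or a joint stands for the part that bears it (a point fixed in the world has none). Each returns a list of dicts, best first, with "score" (0 to 1); they miss things now and then, are a little off and sometimes report something else, mostly with a low value. They report only what shows in the picture. A call takes as long as a camera call. They do not tell look-alikes from the thing itself.
- finder.silhouettes(picture, query): "region" (480x640 bool, what is visible of it).
- finder.landmark_of(picture, query): "xyz" ([x, y, z] in mm, in world coordinates, good to about 4 mm: a listed point, or the origin of a listed thing).
The state is a dict: "clock": time; "joints": joint angles; "joint_velocities": joint speeds; "effort": joint torques, N m; "position": TCP position; "eef_rot": TCP orientation; "contact_force": force on the tool from outside, world axes, zero at the start; "moment": the same for the moment, N m; "gripper_width": finger opening in mm.
Only numpy, scipy, OpenCV 4.12 (cv2) and the standard library are available. Lean on these libraries where they do the work, as an engineer would, in place of code of your own. Each camera call takes 0.05 s, during which the arm holds its last target.

## Working session

There is one attempt and no reset: what is moved stays moved. The work goes in short steps, Python scripts to look and compute and a tool call to move; the robot and the scene stay as the last step left them, time stands still between calls to the robot, and variables do not carry over. Pictures are saved under pics/ and viewed, and the job is handed in when it is done.

Besides the shell and the picture viewer there is one more tool, called after "Request:" as name(argument=value, ...) on one line, values as JSON. move_arm: Moves the arm, as the interface text tells. Its arguments: {"type":"object","properties":{"increments":{"type":"array","items":{"type":"array","items":{"type":"number"}}}},"required":["increments"]}

```bash
mkdir -p pics; ls; python3 - <<'E'
from station import manip, grab_frame, finder
import cv2
print(manip.state(), manip.finger_overhang)
for n in("scene","top"):
    f=grab_frame(n); cv2.imwrite(f"pics/{n}0.png",f["img"][:,:,::-1])
    for q in("stand","button_top","stop_tip","dish","ball_center","pedestal_top"):
        for r in finder.landmark_of(f,q)[:4]: print(n,q,[round(float(v)) for v in r["xyz"]],round(r["score"],2))
E
```

```text
pics
{'clock': 0.0, 'joints': array([ 1.28918982e+00,  1.16468157e-01,  1.44227813e+00,  1.72236447e-05,
        1.58397066e+00, -3.77694664e-02]), 'joint_velocities': array([-0.00105661, -0.00180557, -0.00154132,  0.00132999, -0.00174789,
        0.00236247]), 'effort': array([ 3.08315037e-03, -7.31974125e+01, -6.32501936e+01,  2.65970366e-04,
        5.89761577e-03,  2.58326753e-05]), 'position': array([162.9035377 , 654.88256999, 255.56618256]), 'eef_rot': array([-0.70146645,  0.7022494 , -0.08606513,  0.08592669]), 'contact_force': array([0.34539317, 0.30592147, 0.13680315]), 'moment': array([-0.03407888, -0.02757359, -0.00293814]), 'gripper_width': 85.51338791003691} 25.0
scene stand [793, -4, -1] 0.94
scene stand [423, 414, 3] 0.89
scene stand [554, 104, -1] 0.59
scene button_top [473, 307, 58] 0.45
scene button_top [834, -111, 57] 0.45
scene button_top [614, 6, 58] 0.44
scene stop_tip [807, -32, 70] 0.68
scene stop_tip [570, 76, 74] 0.57
scene stop_tip [442, 379, 70] 0.53
scene dish [621, 310, -3] 0.89
scene dish [551, 106, 52] 0.7
scene dish [616, 9, 40] 0.59
scene ball_center [556, 105, 60] 0.45
scene pedestal_top [558, 106, 50] 0.92
scene pedestal_top [426, 413, 50] 0.92
scene pedestal_top [792, -1, 48] 0.65
top stand [795, -8, 0] 0.91
top stand [554, 107, -2] 0.9
top stand [427, 409, 2] 0.55
top button_top [612, 9, 56] 0.8
top button_top [837, -111, 54] 0.56
top button_top [475, 306, 58] 0.47
top stop_tip [809, -36, 69] 0.53
top stop_tip [575, 78, 70] 0.47
top stop_tip [441, 385, 67] 0.47
top dish [620, 313, -4] 0.85
top dish [555, 109, 48] 0.7
top dish [572, 78, 69] 0.19
top ball_center [556, 115, 66] 0.46
top pedestal_top [553, 108, 49] 0.96
top pedestal_top [425, 408, 49] 0.76
top pedestal_top [800, -7, 52] 0.65
```

View pics/scene0.png

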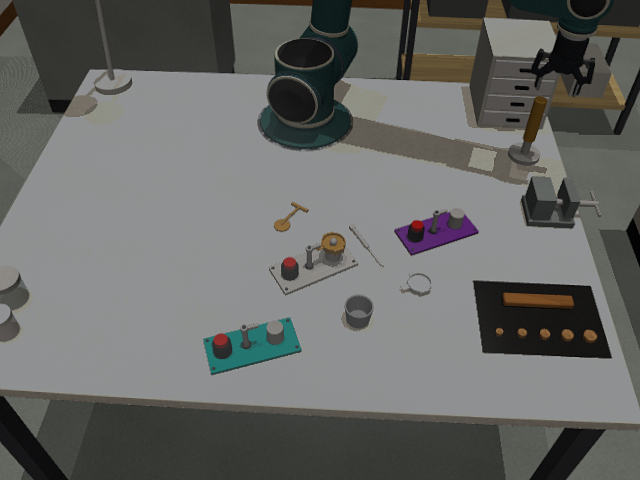

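View pics/top0.png

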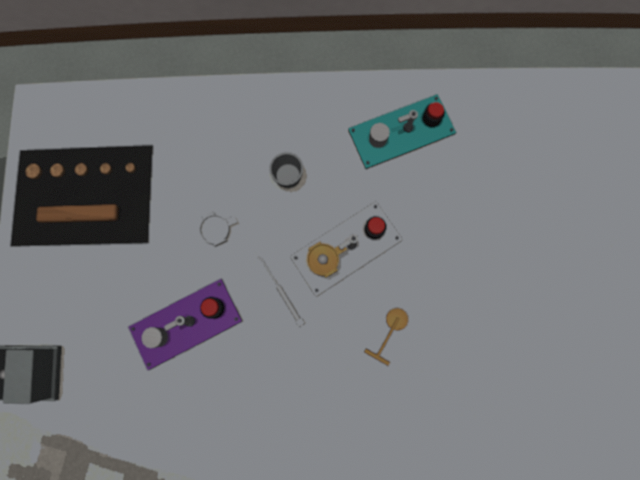

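The silver stand in the middle (pedestal at top px (323,260), button at (376,228)) is the one meant. I'll refine its pose from the depth data.

```bash
cat > h.py <<'E'
from station import manip, grab_frame, finder
import cv2, numpy as np
from scipy.spatial.transform import Rotation as R
def cloud(f):
    d=f["depth"]; h,w=d.shape
    u,v=np.meshgrid(np.arange(w),np.arange(h)); p=np.stack([u,v],-1).reshape(-1,1,2).astype(np.float64)
    n=cv2.undistortPoints(p,f["camera_matrix"],np.array(f["dist_coeffs"],float)).reshape(h,w,2)
    c=np.stack([n[...,0]*d,-n[...,1]*d,-d,np.ones_like(d)],-1)
    P=c@np.linalg.inv(f["view"]).T; P=P[...,:3]; P[d<=0]=np.nan
    return P
def tool():
    s=manip.state(); q=s["eef_rot"]; return s,R.from_quat(q,scalar_first=True)
E
python3 - <<'E'
from h import *
for n in("scene","top"):
    f=grab_frame(n); P=cloud(f); im=f["img"].astype(int)
    red=(im[...,0]>110)&(im[...,1]<70)&(im[...,2]<70)
    near=np.hypot(P[...,0]-613,P[...,1]-8)<30
    m=red&near; q=P[m]; q=q[q[:,2]>52]
    print(n,"button",len(q),q.mean(0),np.median(q[:,2]), "circle",cv2.minEnclosingCircle(q[:,:2].astype(np.float32)))
    nd=np.hypot(P[...,0]-554,P[...,1]-107)<34
    z=P[...,2]; m=nd&(z>56)&(z<80); q=P[m]
    print("dish",len(q),q.mean(0),cv2.minEnclosingCircle(q[:,:2].astype(np.float32)),np.percentile(q[:,2],[5,50,95]))
    for q in ("stand","dish","ball_center","button_top"):
        for r in finder.silhouettes(f,q)[:4]:
            g=r["region"]; print(q,round(r["score"],2),g.sum(),np.nanmedian(P[g],0).round(1))
    # base plate rect: points z 6..14
    m=(z>5)&(z<15)&(np.hypot(P[...,0]-582,P[...,1]-60)<110)
    q=P[m][:,:2].astype(np.float32); print("plate",len(q),cv2.minAreaRect(q))
    x0,y0=(240,200) if n=="scene" else (270,180)
    cv2.imwrite(f"pics/crop_{n}.png",cv2.resize(f["img"][y0:y0+120,x0:x0+150,::-1],None,fx=5,fy=5,interpolation=cv2.INTER_CUBIC))
s,r=tool(); print(r.as_matrix().round(3))
E
```

```text
scene button 80 [616.80528242  10.58660227  57.13742341] 57.03839365481542 circle ((617.3150634765625, 10.370009422302246), 13.962300300598145)
dish 423 [555.47646618 107.64978922  63.24047699] ((554.4417114257812, 106.74394989013672), 32.88903045654297) [56.97813887 62.31554167 72.46957834]
stand 0.95 3530 [821.9 -54.7  11.6]
stand 0.89 2252 [459.2 358.9  12.7]
stand 0.84 2292 [598.6  54.5  12. ]
dish 0.65 456 [626.1 312.1  11.1]
dish 0.61 439 [557.9 107.2  61.2]
ball_center 0.45 38 [559.  108.2  71.6]
button_top 0.62 174 [ 839.7 -111.8   55.6]
button_top 0.56 149 [620.1  11.   55.8]
plate 1720 ((583.9292602539062, 54.864845275878906), (210.73854064941406, 201.93040466308594), 62.98429489135742)
top button 167 [615.92109267   8.45757002  55.65480056] 55.748956831426426 circle ((616.16455078125, 8.261935234069824), 13.344673156738281)
dish 823 [555.02350623 105.52936526  61.49003705] ((555.1414184570312, 105.58348083496094), 32.100059509277344) [56.56869253 59.62863113 70.48105018]
stand 0.97 5071 [447.  359.4  10.2]
stand 0.81 4339 [808.  -51.5  10.7]
stand 0.6 3991 [588.6  47.2   9.8]
stand 0.32 228 [477.1 167.2   8.8]
dish 0.96 894 [556.4 105.2  59.1]
dish 0.92 853 [626.4 308.4   9.2]
ball_center 0.72 238 [613.6   9.   55.2]
button_top 0.73 250 [613.6  10.5  55.1]
button_top 0.57 226 [475.7 304.4  55.6]
button_top 0.52 216 [ 833.3 -112.7   55.4]
plate 3420 ((581.6931762695312, 60.11341857910156), (122.3882827758789, 204.85670471191406), 41.91805648803711)
[[ 0.97  -0.     0.241]
 [-0.241 -0.     0.97 ]
 [-0.    -1.    -0.   ]]
```

View pics/crop_top.png

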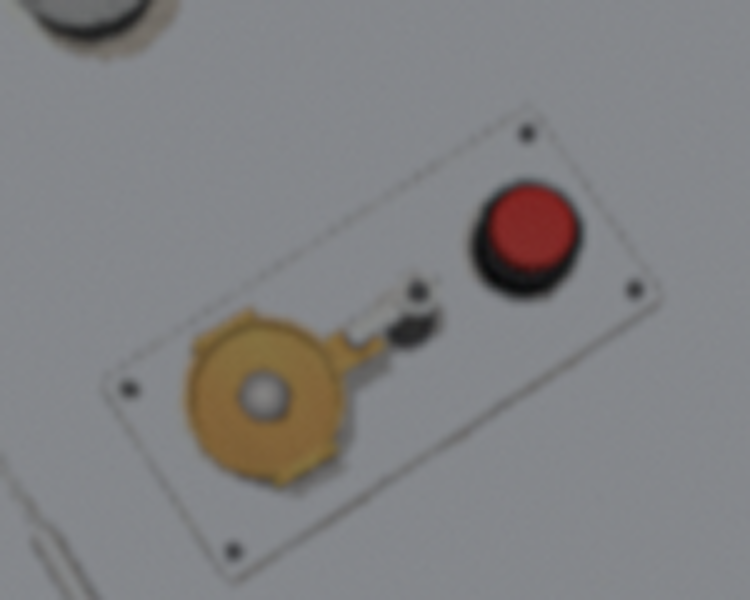

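```bash
python3 - <<'E'
from h import *
# Fit plate: bright aluminium is raised 10mm; project candidate stand outline; ransac using depth 7..13 within oriented box
f=grab_frame("top"); P=cloud(f); z=P[...,2]
m=((z>7)&(z<13)&(np.hypot(P[...,0]-582,P[...,1]-60)<118)).astype(np.uint8)
m=cv2.morphologyEx(m,cv2.MORPH_OPEN,np.ones((3,3)))
n,l,st,_=cv2.connectedComponentsWithStats(m)
for i in range(1,n):
    if st[i,4]>500: 
        q=P[l==i][:,:2].astype(np.float32);r=cv2.minAreaRect(q);print(st[i],r)
# holes at corners of the plate: dark pixels in crop
def px(p):
    c=f["view"]@np.r_[p,1]; n=np.array([c[0],-c[1],-c[2]])
    return cv2.projectPoints(n[None],np.zeros(3),np.zeros(3),f["camera_matrix"],np.array(f["dist_coeffs"],float))[0].ravel()
best=None
big=cv2.resize(f["img"][180:300,270:420,::-1],None,fx=5,fy=5,interpolation=cv2.INTER_CUBIC)
o=np.array([555.3,105.7]);a=np.deg2rad(-58.5);ex=np.array([np.cos(a),np.sin(a)]);ey=np.array([-ex[1],ex[0]])
def w(x,y,zz): return np.r_[o+ex*x+ey*y,zz]
def poly(pts,col): 
    q=np.array([(px(w(*p))-[270,180]+.5)*5 for p in pts]).astype(int); cv2.polylines(big,[q],True,col,1)
poly([(-45,-45,10),(150,-45,10),(150,45,10),(-45,45,10)],(0,255,0))
circ=lambda cx,r,zz:[(cx+r*np.cos(t),r*np.sin(t),zz) for t in np.linspace(0,6.283,40)]
poly(circ(115,15,56),(255,255,0));poly(circ(0,28.5,66),(255,0,0));poly([(0,-7,64),(46,-7,64),(46,7,64),(0,7,64)],(255,0,255))
poly([(-13,-30,66),(13,-30,66),(13,30,66),(-13,30,66)],(0,0,255))
cv2.imwrite("pics/ov.png",big)
E
```

```text
[ 320  202   82   81 2009] ((593.4741821289062, 43.21364974975586), (89.75850677490234, 151.74818420410156), 32.04840087890625)
[291 247  40  48 548] ((541.0825805664062, 129.63540649414062), (87.84455871582031, 37.45473861694336), 30.60990333557129)
```

View pics/ov.png

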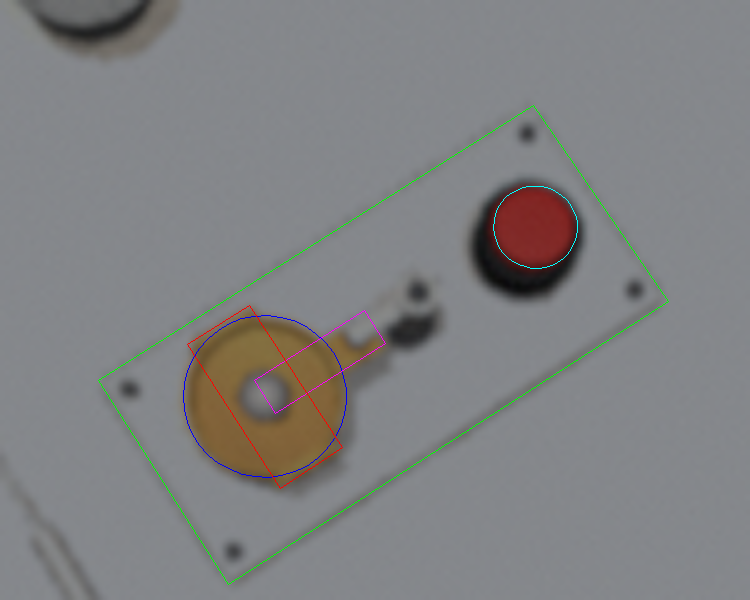

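```bash
python3 - <<'E'
from h import *
f=grab_frame("scene");P=cloud(f)
a=np.array([163,655.]);b=np.array([615,8.]);d=(b-a)/np.linalg.norm(b-a)
s=(P[...,:2]-a)@d; t=np.abs((P[...,:2]-a)@np.array([-d[1],d[0]]))
for k in range(-100,900,50):
    m=(s>k)&(s<k+50)&(t<90)&(P[...,2]<600); print(k,m.sum(),np.nanmax(P[...,2][m]).round() if m.any() else None)
E
```

```text
-100 431 13.0
-50 1652 462.0
0 3138 530.0
50 1535 528.0
100 1177 509.0
150 817 493.0
200 837 8.0
250 779 9.0
300 640 57.0
350 931 80.0
400 859 82.0
450 1168 64.0
500 1034 14.0
550 1069 18.0
600 854 69.0
650 1519 78.0
700 1624 81.0
750 1669 63.0
800 2059 63.0
850 2116 9.0
```

Request:
move_arm(increments=[[0, 0, 0, 0, 1, 0, 85], [0, 0, 0, 0, 1, 0, 40], [0, 0, 0, 0, 1, 0, 0], [0, 0, 0, 0, 1, 0, 0], [0, 0, 0, 0, 1, 0, 0], [0, 0, 0, 0, 1, 0, 0], [0, 0, 0, 0, 1, 0, 0], [0, 0, 0, 0, 1, 0, 0]])

```text
clock: 2.3
position: [162.9, 655.0, 256.3]
eef_rot: [-0.63, 0.63, -0.322, 0.322]
contact_force: [-0.0, -0.1, -0.4]
gripper_width: -0.0
```

```bash
python3 - <<'E'
from h import *
f=grab_frame("scene");P=cloud(f)
for u,v in((540,100),(533,125),(522,153),(535,65),(560,90),(580,40)): print(u,v,P[v,u].round())
cv2.imwrite("pics/s1.png",cv2.resize(f["img"][0:240,400:640,::-1],None,fx=2.5,fy=2.5))
E
```

```text
540 100 [119. 640. 188.]
533 125 [140. 635. 122.]
522 153 [127. 633.  14.]
535 65 [ -7. 642. 218.]
560 90 [174. 662. 257.]
580 40 [190. 664. 405.]
```

View pics/s1.png

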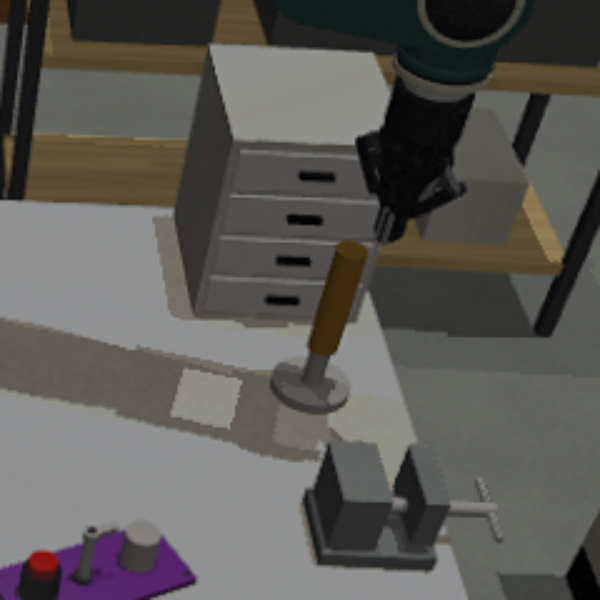

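The picture shows the gripper, now shut, next to an upright screwdriver whose top is at z≈190. The path at tip height 231 clears everything.

Request:
move_arm(increments=[[0, 0, 0, 0, 0.84, 0, 0], [0.5, 0, 0, 0, 0, 0, 0], [1, 0, 0, 0, 0, 0, 0], [1, 0, 0, 0, 0, 0, 0], [1, 0, 0, 0, 0, 0, 0], [1, 0, 0, 0, 0, 0, 0], [1, 0, 0, 0, 0, 0, 0], [1, 0, 0, 0, 0, 0, 0]])

```text
clock: 3.35
position: [334.9, 377.5, 256.5]
eef_rot: [0.618, -0.618, 0.343, -0.343]
contact_force: [1.2, -0.1, -0.3]
gripper_width: -0.0
```

Request:
move_arm(increments=[[1, 0, 0.2, 0, 0, 0, 0], [1, 0, 0.2, 0, 0, 0, 0], [1, 0, 0.2, 0, 0, 0, 0], [1, 0, 0.1, 0, 0, 0, 0], [1, 0, 0.1, 0, 0, 0, 0], [1, 0, 0, 0, 0, 0, 0], [1, 0, 0, 0, 0, 0, 0], [1, 0, 0, 0, 0, 0, 0]])

```text
clock: 4.35
position: [580.0, 58.6, 256.5]
eef_rot: [0.618, -0.618, 0.343, -0.343]
contact_force: [0.1, 0.1, 0.3]
gripper_width: 0.0
```

```bash
cat > go.py <<'E'
from h import *
import sys
t=np.array([float(v) for v in sys.argv[1:4]])
s,r=tool(); M=r.as_matrix()
print(s["position"].round(1),"z-angle",np.degrees(np.arctan2(M[1,2],M[0,2])).round(2),"delta units",(M.T@(t-s["position"])/50).round(3),"F",s["contact_force"].round(1),"w",s["gripper_width"])
E
python3 go.py 615.5 7.8 130
```

```text
[580.   58.6 256.5] z-angle 31.91 delta units [1.237 2.529 0.065] F [0.1 0.1 0.3] w 0.017962267820801365
```

Request:
move_arm(increments=[[0.6, 0, 0.06, 0, 0, 0, 0], [0.6, 0.5, 0, 0, 0, 0, 0], [0, 0.7, 0, 0, 0, 0, 0], [0, 0.7, 0, 0, 0, 0, 0], [0, 0.6, 0, 0, 0, 0, 0], [0, 0, 0, 0, 0, 0, 0], [0, 0, 0, 0, 0, 0, 0]])

```text
clock: 5.22
position: [614.0, 10.8, 132.8]
eef_rot: [0.618, -0.618, 0.343, -0.344]
contact_force: [-0.2, 0.2, 1.0]
gripper_width: 0.0
```

```bash
python3 go.py 615.5 7.8 74; python3 - <<'E'
from h import *
f=grab_frame("scene"); cv2.imwrite("pics/s2.png",cv2.resize(f["img"][140:300,220:420,::-1],None,fx=4,fy=3.75))
E
```

```text
[614.   10.8 132.8] z-angle 31.87 delta units [ 0.066  1.177 -0.008] F [-0.2  0.2  1. ] w 0.03450992588737567
```

View pics/s2.png

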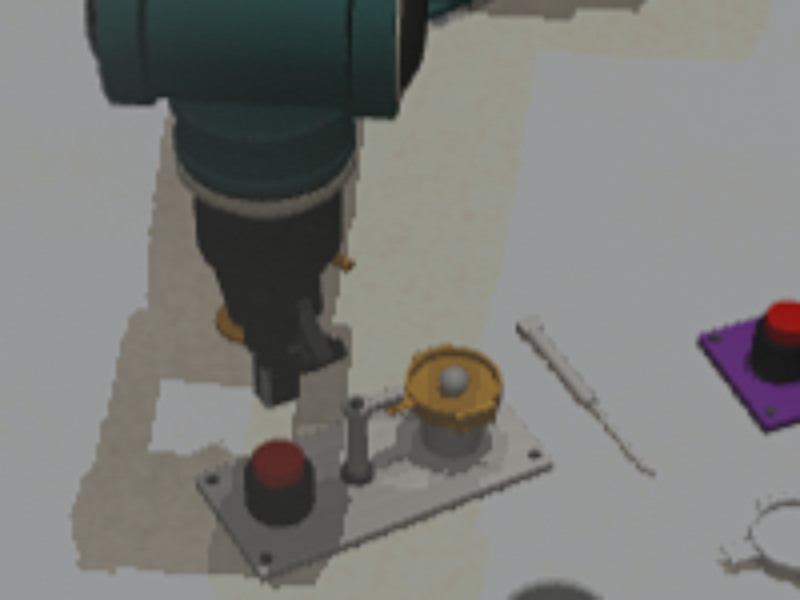

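The closed fingers are right above the red button, so I'm pressing now.

Request:
move_arm(increments=[[0.06, 0.4, 0, 0, 0, 0, 0], [0, 0.4, 0, 0, 0, 0, 0], [0, 0.1, 0, 0, 0, 0, 0], [0, 0.08, 0, 0, 0, 0, 0], [0, 0.06, 0, 0, 0, 0, 0], [0, 0.06, 0, 0, 0, 0, 0], [0, 0.04, 0, 0, 0, 0, 0], [0, 0, 0, 0, 0, 0, 0]])

```text
clock: 6.28
position: [615.2, 8.2, 74.3]
eef_rot: [0.618, -0.618, 0.344, -0.344]
contact_force: [0.2, 0.1, -0.1]
gripper_width: 0.2
```

```bash
python3 go.py 615.5 7.8 73
```

```text
[615.2   8.2  74.3] z-angle 31.83 delta units [0.011 0.025 0.001] F [ 0.2  0.1 -0.1] w 0.18213570853919608
```

Request:
move_arm(increments=[[0, 0.02, 0, 0, 0, 0, 0], [0, 0.02, 0, 0, 0, 0, 0], [0, 0, 0, 0, 0, 0, 0], [0, 0, 0, 0, 0, 0, 0]])

```text
clock: 6.78
position: [615.4, 8.3, 73.9]
eef_rot: [0.618, -0.618, 0.343, -0.344]
contact_force: [-10.1, 0.2, 17.5]
gripper_width: 0.0
```

```bash
python3 go.py 615.5 7.8 73;python3 - <<'E'
from h import *
f=grab_frame("scene"); cv2.imwrite("pics/s3.png",cv2.resize(f["img"][140:300,220:420,::-1],None,fx=4,fy=3.75))
E
```

```text
[615.4   8.3  73.9] z-angle 31.83 delta units [ 0.009  0.019 -0.003] F [-10.1   0.2  17.5] w 0.03837083741739849
```

View pics/s3.png

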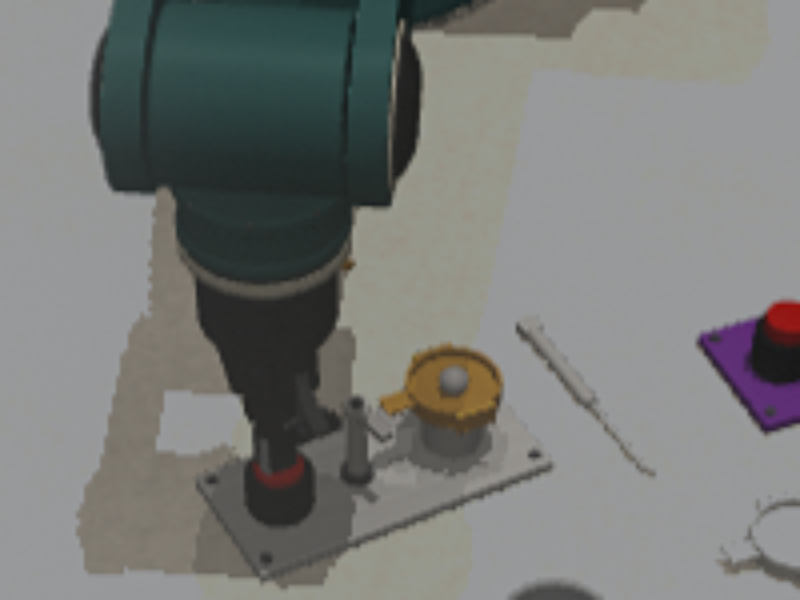

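Forces show the button on its firm stop, and the picture shows the stop finger swung off the tongue. I'll hold briefly, then retreat.

Request:
move_arm(increments=[[0, 0, 0, 0, 0, 0, 0], [0, 0, 0, 0, 0, 0, 0], [0, 0, 0, 0, 0, 0, 0], [0, 0, 0, 0, 0, 0, 0], [0, -0.4, 0, 0, 0, 0, 0], [0, -0.8, 0, 0, 0, 0, 0], [0, -0.8, 0, 0, 0, 0, 0], [0, -0.6, 0, 0, 0, 0, 0]])

```text
clock: 7.82
position: [615.4, 8.3, 205.2]
eef_rot: [0.618, -0.618, 0.343, -0.344]
contact_force: [0.6, 0.2, -0.9]
gripper_width: 0.0
```

```bash
python3 go.py 555.3 105.9 200
```

```text
[615.4   8.3 205.2] z-angle 31.83 delta units [-2.293  0.102  0.009] F [ 0.6  0.2 -0.9] w 0.008964491286966324
```

Request:
move_arm(increments=[[-0.4, 0, 0, 0, 0, 0, 30], [-0.7, 0, 0, 0, 0, 0, 85], [-0.7, 0, 0, 0, 0, 0, 85], [-0.49, 0, 0, 0, 0, 0, 85], [0, 0, 0, 0, 0, 0, 85], [0, 0, 0, 0, 0, 0, 85], [0, 0, 0, 0, 0, 0, 85]])

```text
clock: 8.7
position: [554.9, 105.0, 202.1]
eef_rot: [-0.618, 0.618, -0.344, 0.344]
contact_force: [-0.4, 0.1, 0.5]
gripper_width: 85.1
```

```bash
python3 go.py 555.3 105.9 62; python3 - <<'E'
from h import *
f=grab_frame("scene");P=cloud(f); cv2.imwrite("pics/s4.png",cv2.resize(f["img"][140:300,220:420,::-1],None,fx=4,fy=3.75))
for q in("dish","ball_center","button_top","stop_tip"):
    for r in finder.landmark_of(f,q)[:4]: print(q,r["xyz"].round() if hasattr(r["xyz"],"round") else r["xyz"],round(r["score"],2))
E
```

```text
[554.9 105.  202.1] z-angle 31.79 delta units [-0.011  2.802  0.018] F [-0.4  0.1  0.5] w 85.08578079568372
dish [623.6, 311.9, -1.9] 0.83
dish [551.4, 107.3, 49.8] 0.63
ball_center [553.7, 106.4, 62.8] 0.6
button_top [832.3, -113.8, 56.8] 0.63
button_top [475.9, 309.3, 55.7] 0.5
button_top [614.6, 7.9, 49.1] 0.41
button_top [554.9, 107.0, 65.3] 0.19
stop_tip [612.1, 69.7, 69.1] 0.55
stop_tip [441.1, 378.9, 71.3] 0.54
stop_tip [804.9, -36.2, 68.9] 0.52
```

View pics/s4.png

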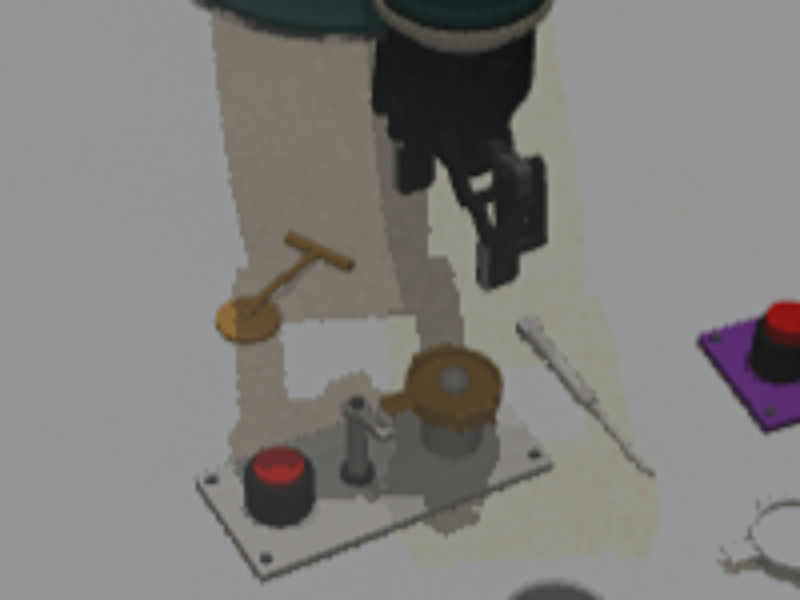

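The button is down, the stop is aside, and the dish and ball are in place. Descending over the dish.

Request:
move_arm(increments=[[0, 0.5, 0.02, 0, 0, 0, 85], [0, 0.6, 0, 0, 0, 0, 85], [0, 0.6, 0, 0, 0, 0, 85], [0, 0.4, 0, 0, 0, 0, 85], [0, 0.3, 0, 0, 0, 0, 85], [0, 0.2, 0, 0, 0, 0, 85], [0, 0.2, 0, 0, 0, 0, 85], [0, 0, 0, 0, 0, 0, 85]])

```text
clock: 9.95
position: [555.4, 106.0, 61.9]
eef_rot: [-0.618, 0.618, -0.344, 0.344]
contact_force: [-0.3, -0.2, 0.1]
gripper_width: 84.4
```

```bash
python3 go.py 555.3 105.9 62; python3 - <<'E'
from h import *
f=grab_frame("scene");P=cloud(f); cv2.imwrite("pics/s5.png",cv2.resize(f["img"][180:280,260:385,::-1],None,fx=6,fy=6))
E
```

```text
[555.4 106.   61.9] z-angle 31.83 delta units [ 0.001 -0.003 -0.003] F [-0.3 -0.2  0.1] w 84.41741967342834
```

View pics/s5.png

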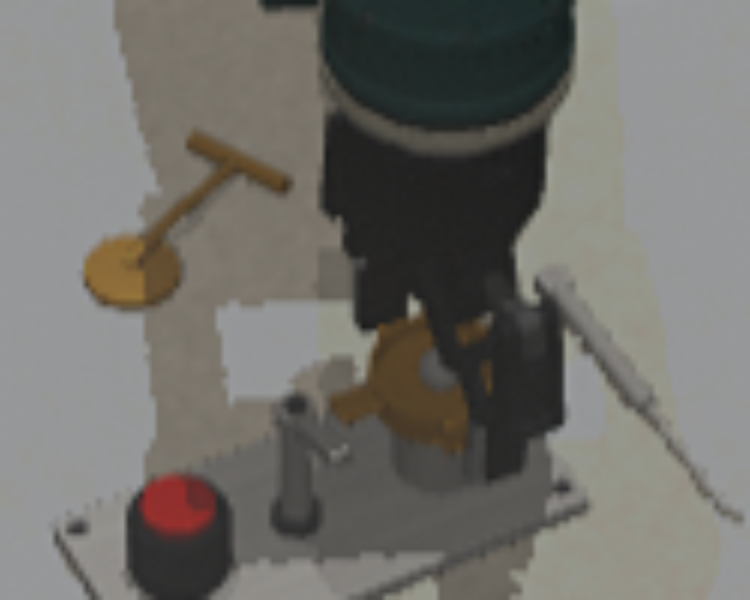

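Request:
move_arm(increments=[[0, 0, 0, 0, 0, 0, 76], [0, 0, 0, 0, 0, 0, 70], [0, 0, 0, 0, 0, 0, 66], [0, 0, 0, 0, 0, 0, 64], [0, 0, 0, 0, 0, 0, 62], [0, 0, 0, 0, 0, 0, 61], [0, 0, 0, 0, 0, 0, 60], [0, 0, 0, 0, 0, 0, 59]])

```text
clock: 11.0
position: [555.5, 106.0, 62.6]
eef_rot: [-0.618, 0.618, -0.344, 0.344]
contact_force: [-3.7, -1.0, 5.9]
gripper_width: 59.7
```

Request:
move_arm(increments=[[0, 0, 0, 0, 0, 0, 55], [0, 0, 0, 0, 0, 0, 50], [0, 0, 0, 0, 0, 0, 40], [0, 0, 0, 0, 0, 0, 40], [0, 0, 0, 0, 0, 0, 40]])

```text
clock: 11.62
position: [555.6, 106.0, 62.8]
eef_rot: [-0.618, 0.618, -0.344, 0.344]
contact_force: [-4.6, -1.0, 7.2]
gripper_width: 58.9
```

```bash
python3 go.py 555.3 105.9 62; python3 - <<'E'
from h import *
f=grab_frame("scene");P=cloud(f); cv2.imwrite("pics/s6.png",cv2.resize(f["img"][180:280,260:385,::-1],None,fx=6,fy=6))
E
```

```text
[555.6 106.   62.8] z-angle 31.83 delta units [-0.001  0.016 -0.006] F [-4.6 -1.   7.2] w 58.937452291657266
```

View pics/s6.png

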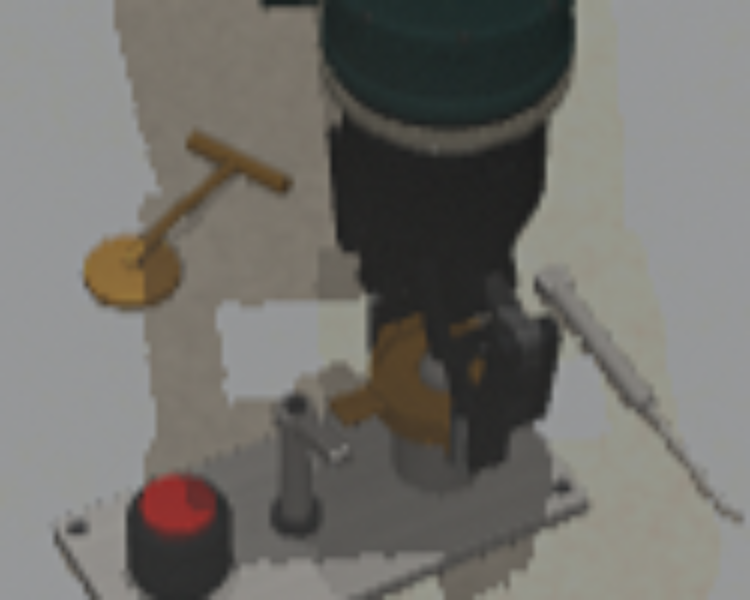

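Request:
move_arm(increments=[[0, -0.02, 0, 0, 0, 0, 40], [0, -0.03, 0, 0, 0, 0, 40], [0, -0.05, 0, 0, 0, 0, 40], [0, -0.07, 0, 0, 0, 0, 40], [0, -0.08, 0, 0, 0, 0, 40], [0, -0.1, 0, 0, 0, 0, 40], [0, -0.1, 0, 0, 0, 0, 40], [0, -0.1, 0, 0, 0, 0, 40]])

```text
clock: 12.68
position: [555.6, 106.0, 90.2]
eef_rot: [0.618, -0.618, 0.344, -0.344]
contact_force: [-0.5, 0.6, -1.9]
gripper_width: 58.9
```

```bash
python3 go.py 555.3 105.9 165; python3 - <<'E'
from h import *
f=grab_frame("scene");P=cloud(f); cv2.imwrite("pics/s7.png",cv2.resize(f["img"][180:280,260:385,::-1],None,fx=6,fy=6))
E
```

```text
[555.6 106.   90.2] z-angle 31.83 delta units [-0.    -1.496 -0.006] F [-0.5  0.6 -1.9] w 58.86314167546208
```

View pics/s7.png

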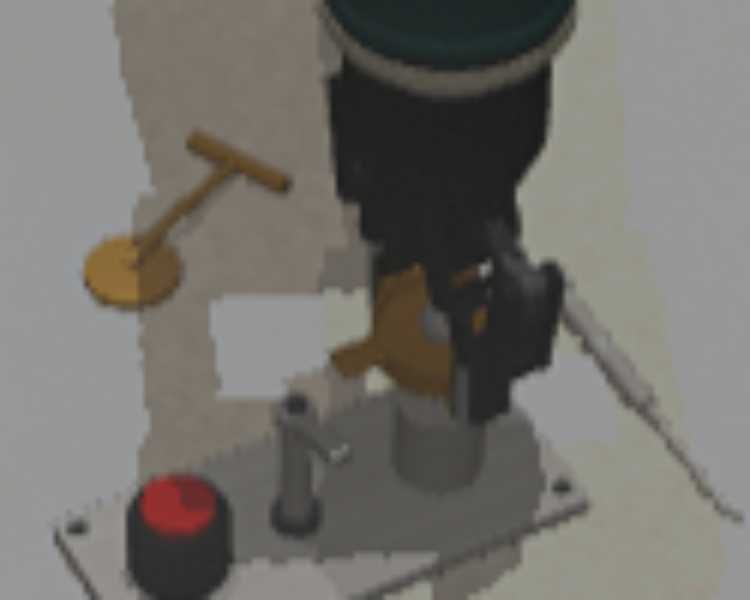

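The dish is off the pedestal, level, with the ball in place. Continuing the lift.

Request:
move_arm(increments=[[0, -0.05, 0, 0, 0, 0, 40], [0, -0.1, 0, 0, 0, 0, 40], [0, -0.15, 0, 0, 0, 0, 40], [0, -0.2, 0, 0, 0, 0, 40], [0, -0.2, 0, 0, 0, 0, 40], [0, -0.2, 0, 0, 0, 0, 40], [0, -0.2, 0, 0, 0, 0, 40], [0, -0.15, 0, 0, 0, 0, 40]])

```text
clock: 13.72
position: [555.6, 106.1, 153.1]
eef_rot: [0.618, -0.618, 0.344, -0.344]
contact_force: [-0.3, -0.2, -2.0]
gripper_width: 59.1
```

Request:
move_arm(increments=[[0, -0.1, 0, 0, 0, 0, 40], [0, -0.07, 0, 0, 0, 0, 40], [0, -0.05, 0, 0, 0, 0, 40], [0, -0.02, 0, 0, 0, 0, 40], [0, 0, 0, 0, 0, 0, 40], [0, 0, 0, 0, 0, 0, 40]])

```text
clock: 14.48
position: [555.5, 106.0, 164.1]
eef_rot: [-0.618, 0.618, -0.344, 0.344]
contact_force: [0.4, 0.1, -1.4]
gripper_width: 58.8
```

```bash
python3 go.py 555.3 105.9 162.5; python3 - <<'E'
from h import *
print(manip.state()["joints"].round(3))
f=grab_frame("scene");P=cloud(f); cv2.imwrite("pics/s8.png",cv2.resize(f["img"][170:270,260:385,::-1],None,fx=6,fy=6))
for q in("dish","ball_center"):
    for r in finder.landmark_of(f,q)[:3]: print(q,np.round(r["xyz"]),round(r["score"],2))
E
```

```text
[555.5 106.  164.1] z-angle 31.83 delta units [-0.     0.033 -0.005] F [ 0.4  0.1 -1.4] w 58.82162860210872
[ 0.143 -0.083  1.793 -0.     1.431 -0.412]
dish [624. 309.  -3.] 0.79
dish [554. 106. 150.] 0.49
ball_center [559. 108. 165.] 0.36
```

View pics/s8.png

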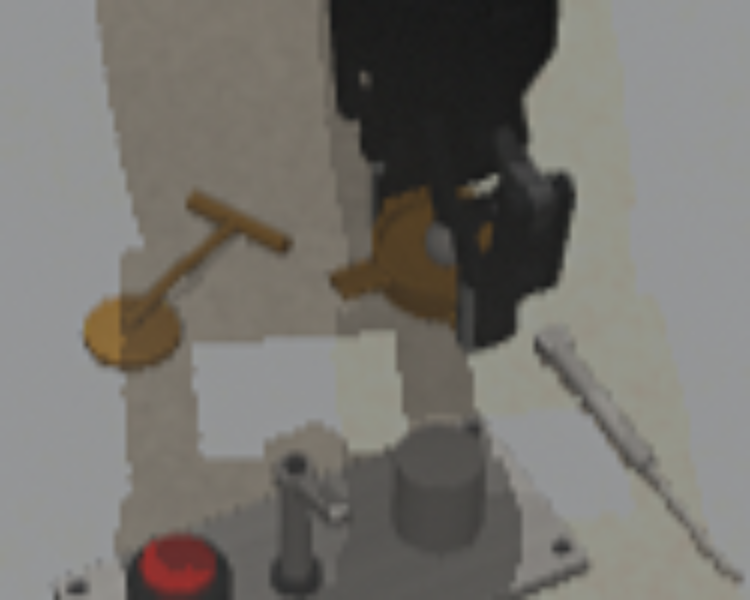

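Request:
move_arm(increments=[[0, 0, 0, 0, 0.1, 0, 40], [0, 0, 0, 0, 0.2, 0, 40], [0, 0, 0, 0, 0.3, 0, 40], [0, 0, 0, 0, 0.4, 0, 40], [0, 0, 0, 0, 0.5, 0, 40], [0, 0, 0, 0, 0.6, 0, 40], [0, 0, 0, 0, 0.6, 0, 40], [0, 0, 0, 0, 0.6, 0, 40]])

```text
clock: 15.62
position: [555.6, 106.1, 164.3]
eef_rot: [0.562, -0.562, 0.43, -0.43]
contact_force: [0.5, -0.1, -2.5]
gripper_width: 58.7
```

Request:
move_arm(increments=[[0, 0, 0, 0, 0.6, 0, 40], [0, 0, 0, 0, 0.6, 0, 40], [0, 0, 0, 0, 0.6, 0, 40], [0, 0, 0, 0, 0.6, 0, 40], [0, 0, 0, 0, 0.6, 0, 40], [0, 0, 0, 0, 0.6, 0, 40], [0, 0, 0, 0, 0.6, 0, 40], [0, 0, 0, 0, 0.6, 0, 40]])

```text
clock: 16.62
position: [555.5, 106.0, 164.3]
eef_rot: [0.46, -0.46, 0.537, -0.537]
contact_force: [-0.6, -0.1, -2.2]
gripper_width: 58.9
```

Request:
move_arm(increments=[[0, 0, 0, 0, 0.6, 0, 40], [0, 0, 0, 0, 0.6, 0, 40], [0, 0, 0, 0, 0.6, 0, 40], [0, 0, 0, 0, 0.6, 0, 40], [0, 0, 0, 0, 0.6, 0, 40], [0, 0, 0, 0, 0.6, 0, 40], [0, 0, 0, 0, 0.6, 0, 40], [0, 0, 0, 0, 0.6, 0, 40]])

```text
clock: 17.62
position: [555.6, 106.1, 164.3]
eef_rot: [-0.338, 0.338, -0.621, 0.621]
contact_force: [0.9, 0.9, -1.2]
gripper_width: 59.2
```

```bash
python3 go.py 555.5 106 164; python3 - <<'E'
from h import *
print(manip.state()["joints"].round(3))
f=grab_frame("scene");P=cloud(f); cv2.imwrite("pics/s9.png",cv2.resize(f["img"][170:270,260:385,::-1],None,fx=6,fy=6))
E
```

```text
[555.6 106.1 164.3] z-angle -32.85 delta units [ 0.001  0.006 -0.   ] F [ 0.9  0.9 -1.2] w 59.190183935647084
[ 0.144 -0.083  1.793 -0.     1.432  0.717]
```

View pics/s9.png

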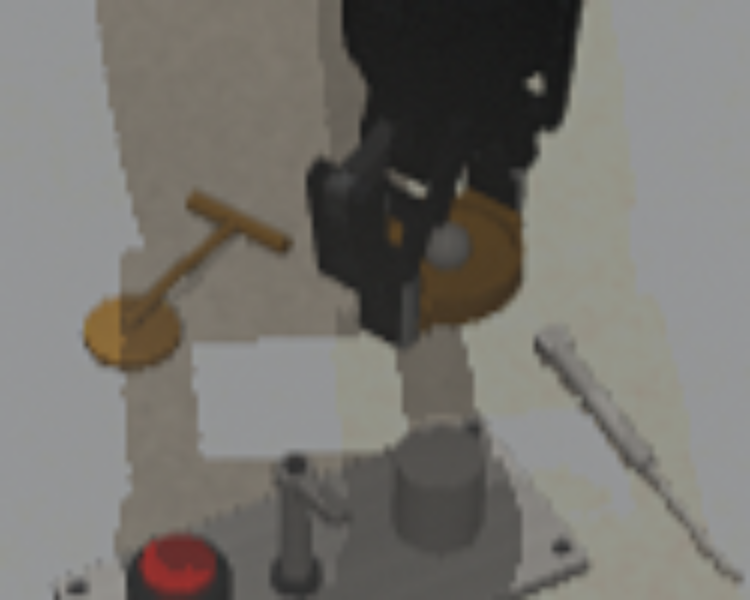

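The turn is going well and the ball is centred. Finishing it with a slow-down.

Request:
move_arm(increments=[[0, 0, 0, 0, 0.6, 0, 40], [0, 0, 0, 0, 0.6, 0, 40], [0, 0, 0, 0, 0.6, 0, 40], [0, 0, 0, 0, 0.6, 0, 40], [0, 0, 0, 0, 0.6, 0, 40], [0, 0, 0, 0, 0.6, 0, 40], [0, 0, 0, 0, 0.5, 0, 40], [0, 0, 0, 0, 0.4, 0, 40]])

```text
clock: 18.68
position: [555.6, 106.0, 164.3]
eef_rot: [0.211, -0.211, 0.675, -0.675]
contact_force: [0.4, -0.2, -1.2]
gripper_width: 58.7
```

Request:
move_arm(increments=[[0, 0, 0, 0, 0.3, 0, 40], [0, 0, 0, 0, 0.2, 0, 40], [0, 0, 0, 0, 0.1, 0, 40], [0, 0, 0, 0, 0, 0, 40], [0, 0, 0, 0, 0, 0, 40], [0, 0, 0, 0, 0, 0, 40], [0, 0, 0, 0, 0, 0, 40], [0, 0, 0, 0, 0, 0, 40]])

```text
clock: 19.68
position: [555.6, 106.0, 164.3]
eef_rot: [-0.194, 0.194, -0.68, 0.68]
contact_force: [-0.3, 0.1, -0.5]
gripper_width: 59.0
```

```bash
python3 go.py 555.5 106 164; python3 - <<'E'
from h import *
s,r=tool();print(s["joint_velocities"].round(3),r.as_matrix()[:,1].round(4))
f=grab_frame("scene");P=cloud(f); cv2.imwrite("pics/s10.png",cv2.resize(f["img"][170:270,260:385,::-1],None,fx=6,fy=6))
for q in("dish","ball_center","stop_tip","low_c_key","spring_hook","parts_cup"):
    for r in finder.landmark_of(f,q)[:3]: print(q,np.round(r["xyz"]),round(r["score"],2))
E
```

```text
[555.6 106.  164.3] z-angle -58.17 delta units [ 0.001  0.007 -0.   ] F [-0.3  0.1 -0.5] w 59.011286999472034
[-0.001  0.    -0.001 -0.001  0.     0.   ] [ 0. -0. -1.]
dish [558. 106. 153.] 0.76
dish [622. 311.  -5.] 0.64
ball_center [561. 104. 163.] 0.56
stop_tip [809. -36.  69.] 0.69
stop_tip [442. 381.  68.] 0.45
stop_tip [608.  69.  71.] 0.38
low_c_key [447. -27.  -3.] 0.69
spring_hook [516. 198.  -2.] 0.73
parts_cup [728. 170.  -1.] 0.58
parts_cup [609.  68.  69.] 0.22
```

View pics/s10.png

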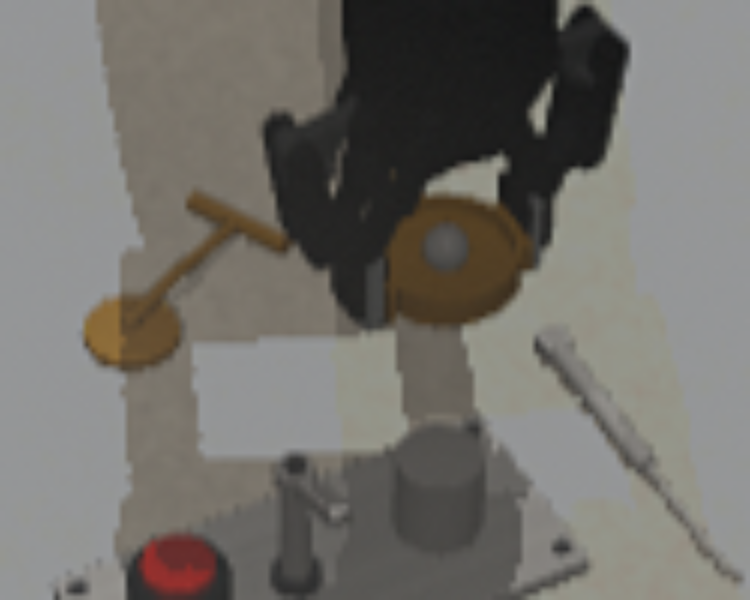

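Request:
move_arm(increments=[[0, 0, 0, 0, 0, 0, 40], [0, 0, 0, 0, 0, 0, 40], [0, 0, 0, 0, 0, 0, 40], [0, 0, 0, 0, 0, 0, 40]])

```text
clock: 20.52
position: [555.5, 106.1, 164.3]
eef_rot: [-0.194, 0.194, -0.68, 0.68]
contact_force: [-0.1, 0.2, -1.7]
gripper_width: 58.6
```

```bash
python3 - <<'E'
from h import *
f=grab_frame("scene");P=cloud(f);im=f["img"].astype(int)
cv2.imwrite("pics/s11.png",cv2.resize(f["img"][170:270,260:385,::-1],None,fx=6,fy=6))
z=P[...,2]; rr=np.hypot(P[...,0]-555.5,P[...,1]-106)
brass=(im[...,0]-im[...,2]>30)&(rr<40)&(z>130)
# inner cone in dish: expected z=150+? ; fit against x,y with |r| term
m=brass&(rr<25); q=P[m]; A=np.c_[q[:,0]-555.5,q[:,1]-106,np.hypot(q[:,0]-555.5,q[:,1]-106),np.ones(len(q))]
c=np.linalg.lstsq(A,q[:,2],rcond=None)[0]; print(len(q),"slopes deg",np.degrees(c).round(1)[:3],c[3].round(1))
gray=(abs(im[...,0]-im[...,2])<20)&(im.sum(-1)>180)&(rr<16)&(z>155); print("ball",gray.sum(),np.nanmean(P[gray],0).round(1))
m=brass&(z>160); print("rim z",m.sum(),np.percentile(z[m],[5,50,95]) if m.any() else 0)
for q in("ball_center",):
    for r in finder.silhouettes(f,q)[:2]: print(r["score"],np.nanmedian(P[r["region"]],0).round(1))
E
```

```text
187 slopes deg [-2.2 -0.2  7.3] 159.6
ball 51 [561.8 108.  173.9]
rim z 252 [160.36915788 163.72421926 170.26249012]
0.56 [561.1 108.1 172.5]
```

View pics/s11.png

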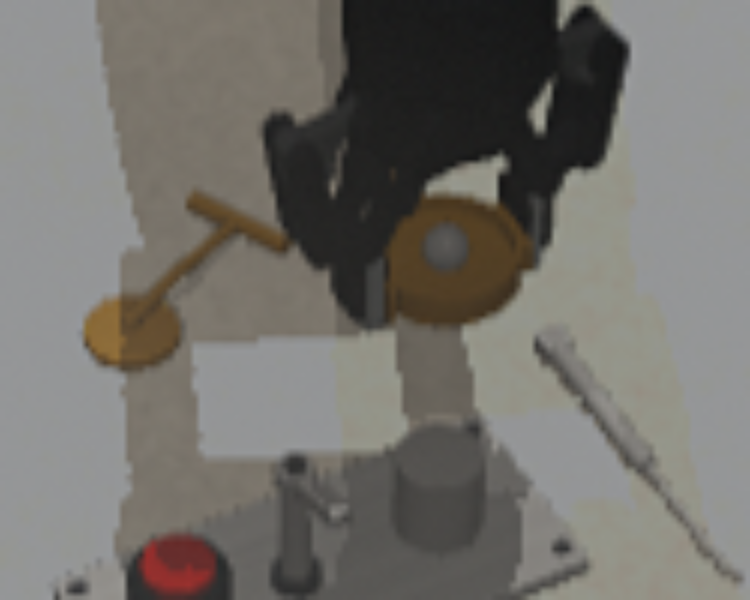

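The ball and dish haven't moved, and the dish fit shows about 2° tilt or less with the 8° cone as expected. Handing in.

```bash
python3 - <<'E'
from station import manip
print(manip.finish_job())
E
```

```text
the job is handed in; nothing more can be done
None
```

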